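# Bring the loop antenna to its near position on the eccentric-locked slide

### The job

The loop antenna rides on a sled that the eccentric lock holds back from the unit under test. Push the lock's lever round as far as it goes so that the low side of the cam faces the sled, push the sled forward by its back plate, fully home against the end stop, then push the lever all the way back so that the cam locks behind the lug. Take it gently: never lift or touch the antenna or let it tip, and leave the loose things lying around as they are.

Things in the scene. Friction and masses are not known exactly. Their poses are not given: they have to be found in the camera images.
- base: Tan board 445 x 360 x 10 mm, fixed to the table. x = the sled's forward, z up; origin on the underside; board x -190..255, y -180..180 mm. On it: two rails along y = 60; black end stop bar (bumper face x 113, top z 36); behind it the unit under test, an aluminium box (x 157..243, y 2..118, top z 55); right of the rails the eccentric lock, axis at x -50, y -55 mm.
- sled (a joint): Forward travel of the sled along base +x, m: 0 rearmost, 0.113 home against the end stop. Grey slab 160 (x) x 110 x 14 mm, top at z 32 mm, captive on its rails; stays where it is left (about 3 N of friction and some drag). With the cam high, the lug on its right side runs into the cam after some 20 mm; with the lever past about 1.6 rad the lug passes the cam.
- push_plate (a point): Point on the rear face of the sled's upright back plate (110 mm wide, 8 mm thick, from z 32 to 70 mm), at its middle, 52 mm above the table. Push it along the point's +x (= base +x). The antenna's box begins 67 mm in front of this face, its loop (in the plane across x) stands 110 mm in front. Nothing stands behind the plate.
- sled_top (a point): Point on the sled's top face, centre of the slab, axes as the base; the antenna's underside rests at this height, its centre 30 mm ahead of this point, between four cleats 8 mm tall.
- lug (a point): Middle of the outer (right, -y) end of the lug, an aluminium block 25 mm long in x that stands out 35 mm from the sled's right edge, z 14 to 32 mm.
- cam_pivot (a point): Point on the vertical axis of the eccentric lock, 46 mm above the table (the height of the lever's centre line); axes as the base. It lies 60 mm to the right of the sled's right edge. The cam is a steel disc of diameter 72 mm, its bore 15 mm off centre, z 13 to 29 mm; above it the hub, diameter 28 mm, to z 61 mm.
- cam_lock (a joint): Angle of cam and lever, rad, growing anticlockwise seen from above: 0 = locked (high side towards the sled), 2.2 = released (low point facing the sled); a stop at each end. Friction 0.2 N m; stays where it is left. The lever points at angle (joint - 2.670) rad from base +x: back and to the right when locked, forward and to the right when released.
- lever_grip (a point): Point on the centre line of the lever's black round grip, 75 mm from the cam's axis, 46 mm above the table. The point's x points outward along the lever, z up. The grip is a horizontal bar of diameter 22 mm that reaches from 37 to 105 mm from the axis; beneath it is 25 mm of free space above the board.
- antenna: Loop antenna standing loose on the sled: black box 86 (x) x 100 (y) x 45 mm with an upright copper loop of 120 mm outside diameter across x above it, 181 mm tall in all (top at z 213 mm), 0.45 kg. Origin at the centre of its underside, z up. Not to be touched.
- attenuator: Small steel and brass cylinder 26 mm in diameter, 56 mm tall, standing on the board to the left of the sled. Origin at the centre of its underside. Leave it.
- probe: Hand probe, black grip and yellow tube, 270 mm long, 37 mm thick, lying on the table left of the board. Origin on the table about 25 mm behind its middle. Leave it.
- power_brick: Black power supply block 85 x 55 x 34 mm on the table right of the board. Origin at the centre of its underside. Leave it.

How it is judged:
On the way, in this order (a step that is already met when the one before it is completed fails the run):
1. the cam is turned to its low point while the sled is still behind it (value of joint cam_lock above 2.05 rad and value of joint sled below 0.03 m), for 0.2 s.
2. the sled is pushed home against the end stop, the cam still low (value of joint sled above 0.109 m and value of joint cam_lock above 1.6 rad), for 0.2 s.
At the end, for the whole second after the job is handed in: The sled is within 5 mm of the end stop, the lever is within 0.2 rad of its locked stop (the cam's high side behind the lug), the antenna stands upright and at rest in its nest on the sled (value of joint sled above 0.108 m and value of joint cam_lock below 0.2 rad and angle between antenna's own z axis and vertical below 0.06 rad and z of antenna in the frame of sled_top between -0.004 and 0.004 m and x of antenna in the frame of sled_top between 0.024 and 0.036 m and linear speed of antenna below 0.01 m/s and velocity of joint sled below 0.005 m/s and velocity of joint cam_lock between -0.05 and 0.05 rad/s); the robot touches nothing.
It fails at once if the antenna is lifted off the sled (z of antenna in the frame of sled_top above 0.01 m).
It fails at once if the antenna tips (angle between antenna's own z axis and vertical above 0.2 rad).
It fails at once if the antenna is touched by the robot (contact force between antenna and the fingers above 1 N or contact force between antenna and the arm above 1 N).
It fails at once if a bystander is disturbed (moved more than 20 mm) (distance of any of attenuator, probe, power_brick from where it was at the start of the episode above 0.02 m).
It also fails if it takes over 67 s, if anything falls off the work surface, if the arm or the gripper's body presses on something with over 40 N, if the wrist force passes 120 N, or if a joint passes its speed limit or range.

### The arm

A 6-joint arm with a two-finger parallel gripper is mounted at the origin on the work surface. World frame = base frame: x ahead of the robot, y to its left, z up, the work surface at z = 0. Lengths are in m, angles in rad, forces in N, time in s.
With the tool pointing down it reaches from about 0.275 to 0.775 m from the base axis. Payload 14.6 kg.
Tool frame: the origin (TCP) lies midway between the tips of the shut fingers; the grasp point (between the pads) lies 19 mm behind it; z points along the fingers, x is the direction in which the jaws open and shut, and the axes are right-handed (so a half turn about z gives the same grasp; the last joint's range is limited). The gripper opens to 85 mm and grips with 20 to 120 N. Pads are 22 mm wide; open, the fingers measure 114 mm over their backs; the gripper's body (76 mm by 85 mm) begins 54 mm behind the grasp point. The pads swing forward as they close: fully open they stand 13 mm farther back than shut.
Start: joints at [0.968, 0.263, -0.048, 1.259, 0, 1.415], TCP at [0.227, 0.473, 0.209] pointing down, gripper open.
Joint ranges: [-2.65, 2.65], [-0.89, 1.7], [-1.18, 1.37], [-2.13, 2.11], [-1.35, 1.29], [-3.14, 3.14]. Speed limits (rad/s): [1.89, 1.89, 2.57, 2.79, 3.14, 3.14].

### API

Orientations are given as [roll, pitch, yaw] about the fixed x, y, z axes, in that order (R = Rz(yaw) Ry(pitch) Rx(roll)).
In Python, from cell import robot gives the robot as it stands.
- The arm moves only by the tool apply_moves, never from a script. Its argument "moves" is text: rows parted by semicolons, each of 5 numbers parted by spaces: the shift along the world's x, y, z in m, then the turn about the world's z in rad, then the closure, from 0 (fully open) to 1 (shut). In form: tx ty tz roll jaw; .... A call has 1 to 20 rows; each row is the pose to reach, as a shift and turn from the pose commanded when the call began; what a row does not reach only later rows make up. A row lasts 1/8 s, in which the tool goes at most 62.5 mm and 10.7 degrees, less where a joint would pass 70% of its speed; a pose out of reach is approached as far as the arm can. A call with a gripper value outside its range is refused whole. The fingers move at their own pace and stop on an object; "grip_force" is the grip in N (left out, the last holds). Time passes only in rows, so rows that repeat a pose let the fingers close. It gives the time, the measured TCP pose, the force and the opening at its end, in the units of the state.
- robot.get_obs(): the state, without advancing time (a new reading comes with each control period).
- robot.get_image(name): name is "scene" or "top" or "wrist"; returns the picture (480x640x3 uint8, red, green, blue); there is no depth.
- robot.camera_info(name): a dict with "fx", "fy", "cx", "cy" (pixels), "view" (4x4, takes a point from world to camera coordinates). Camera axes: x right, y down, z forward; pixel columns grow to the right and rows downward; lengths in m; the calibration is good to about 2 mm. A picture is of the moment at which its call begins: read the wrist's pose just before it. camera_info takes no time and is no camera call; for the wrist camera it gives the pose at the moment of the call.
- robot.close_job(): hands the job in, once; it reports no verdict.
The state is a dict: "t": time; "joint_positions": joint angles; "joint_velocities": joint speeds; "tau": joint torques, N m; "eef_pos": TCP position; "tcp_rot": TCP orientation; "force": force on the tool from outside, world axes, zero at the start; "ft_torque": the same for the moment, N m; "grip_width": finger opening in m.
Only numpy, scipy, OpenCV 4.12 (cv2) and the standard library are available. Lean on these libraries where they do the work, as an engineer would, in place of code of your own. Each camera call takes 0.05 s, during which the arm holds its last target.

## Working session

There is one attempt and no reset: what is moved stays moved. The work goes in short steps, Python scripts to look and compute and a tool call to move; the robot and the scene stay as the last step left them, time stands still between calls to the robot, and variables do not carry over. Pictures are saved under pics/ and viewed, and the job is handed in when it is done.

Besides the shell and the picture viewer there is one more tool, called after ">>>" as name(argument=value, ...) on one line, values as JSON. apply_moves: Moves the arm, as the interface text tells. Its arguments: {"type":"object","properties":{"moves":{"type":"string"},"grip_force":{"type":"number"}},"required":["moves"]}

```bash
mkdir -p pics
python3 - <<'E'
from cell import robot
import cv2,numpy as np
np.set_printoptions(precision=4,suppress=True)
for n in("scene","top"):
    cv2.imwrite(f"pics/{n}0.png",robot.get_image(n)[:,:,::-1]); c=robot.camera_info(n); print(n,c["fx"],c["cx"],c["cy"]);print(np.array(c["view"]))
print(robot.get_obs())
E
```

```text
scene 486.8262487673914 311.6621832156598 232.57121990859116
[[-0.8283  0.5601 -0.0149  0.4996]
 [ 0.4386  0.6317 -0.6392 -0.2205]
 [-0.3486 -0.536  -0.7689  1.1789]
 [ 0.      0.      0.      1.    ]]
top 506.89538836326795 317.01670600769097 236.6777407402251
[[-0.0848 -0.9964  0.0019  0.0661]
 [-0.9759  0.0827 -0.2019  0.5847]
 [ 0.201  -0.019  -0.9794  0.7588]
 [ 0.      0.      0.      1.    ]]
{'t': 0.1, 'joint_positions': array([ 0.9677,  0.2635, -0.0488,  1.2594,  0.    ,  1.4155]), 'joint_velocities': array([-0.0005, -0.001 ,  0.0027,  0.0002,  0.0022,  0.0002]), 'tau': array([  0.0029, -63.8576,  38.5063,   0.01  ,  -0.0001,  -0.    ]), 'eef_pos': array([0.2272, 0.473 , 0.2087]), 'tcp_rot': array([-3.1414,  0.0009,  1.123 ]), 'force': array([-0.2704, -0.1034,  0.3459]), 'ft_torque': array([ 0.009 , -0.0101,  0.0348]), 'grip_width': 0.08543275504199718}
```

View pics/scene0.png

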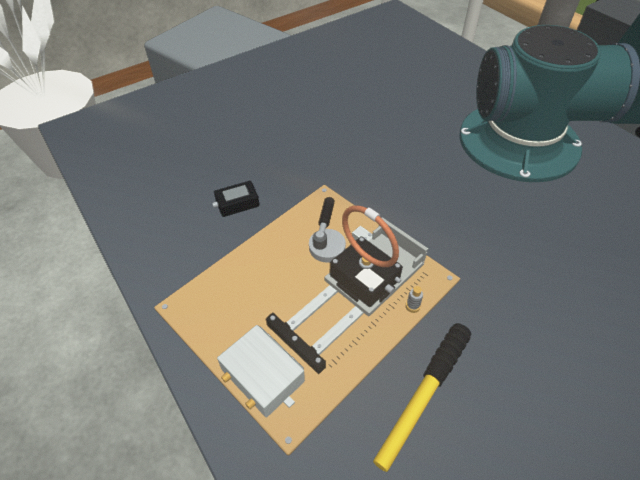

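View pics/top0.png

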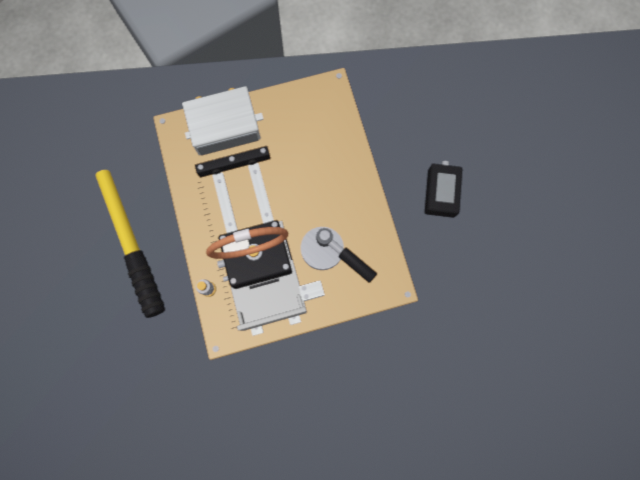

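The top view shows the board's corners near (155,115), (347,72), (415,302) and (205,355). The hub is at (325,237), the black grip runs from (342,253) to (374,277), and the back plate is near (270,318). Next I fit the board.

```bash
cat > h.py <<'E'
import cv2,numpy as np
np.set_printoptions(precision=4,suppress=True)
from cell import robot
def cast(ci,uv,z):
    V=np.array(ci["view"]);R=V[:3,:3];o=-R.T@V[:3,3]
    d=R.T@np.array([(uv[0]-ci["cx"])/ci["fx"],(uv[1]-ci["cy"])/ci["fy"],1]);return o+d*(z-o[2])/d[2]
def proj(ci,p):
    V=np.array(ci["view"]);q=V[:3,:3]@p+V[:3,3];return np.array([ci["fx"]*q[0]/q[2]+ci["cx"],ci["fy"]*q[1]/q[2]+ci["cy"]])
E
python3 - <<'E'
from h import *
for n in("top","scene"):
    im=cv2.imread(f"pics/{n}0.png");ci=robot.camera_info(n)
    hsv=cv2.cvtColor(im,cv2.COLOR_BGR2HSV)
    m=cv2.inRange(hsv,(8,80,120),(22,200,255))
    m=cv2.morphologyEx(m,cv2.MORPH_OPEN,np.ones((3,3)))
    c=max(cv2.findContours(m,0,1)[0],key=cv2.contourArea);h=cv2.convexHull(c)
    q=cv2.approxPolyDP(h,12,True)[:,0]
    P=np.array([cast(ci,p,.01)[:2] for p in h[:,0].astype(float)])
    r=cv2.minAreaRect(P.astype(np.float32));print(n,q.tolist(),r);print(cv2.boxPoints(r))
    print([cast(ci,p,.01)[:2] for p in q])
    if n=="top":
        for nm,uv,z in(("hub",(324.5,236.5),.061),("grip0",(342,253),.046),("grip1",(374,277),.046)):print(nm,cast(ci,uv,z))
E
```

```text
top [[155, 116], [344, 69], [416, 300], [314, 329], [180, 233]] ((0.6601236462593079, 0.07374566793441772), (0.44309741258621216, 0.3581278324127197), 10.785026550292969)
[[ 0.409   0.2082]
 [ 0.476  -0.1436]
 [ 0.9113 -0.0607]
 [ 0.8443  0.2911]]
[array([0.8442, 0.2874]), array([ 0.908 , -0.0608]), array([ 0.4767, -0.1403]), array([0.4436, 0.0336]), array([0.6246, 0.2491])]
hub [0.5871 0.0043 0.061 ]
grip0 [ 0.5604 -0.0222  0.046 ]
grip1 [ 0.5169 -0.07    0.046 ]
scene [[329, 188], [458, 280], [287, 454], [155, 306]] ((0.6534641981124878, 0.07526947557926178), (0.45709314942359924, 0.35956811904907227), 10.681791305541992)
[[ 0.3956  0.2096]
 [ 0.4622 -0.1438]
 [ 0.9114 -0.059 ]
 [ 0.8447  0.2943]]
[array([ 0.4726, -0.1246]), array([0.4149, 0.2119]), array([0.8443, 0.2917]), array([ 0.9074, -0.0592])]
```

```bash
cat >> h.py <<'E'
YAW=.188
O=np.array([.6282,.0676]);Rb=np.array([[np.cos(YAW),-np.sin(YAW)],[np.sin(YAW),np.cos(YAW)]])
def b2w(x,y,z): return np.r_[O+Rb@np.array([x,y]),z]
def w2b(p): return Rb.T@(np.asarray(p)[:2]-O)
def fing(j,d,r=.08):
    th=j-2.670+YAW;P=b2w(-.05,-.055,0)[:2];u=np.array([np.cos(th),np.sin(th)]);n=np.array([-u[1],u[0]]);return P+r*u+d*n
E
python3 - <<'E'
from h import *
for n in("top","scene"):
    im=cv2.imread(f"pics/{n}0.png");ci=robot.camera_info(n)
    def L(p,col): 
        q=proj(ci,p).astype(int);cv2.circle(im,tuple(map(int,q*2)),3,col,-1)
    im=cv2.resize(im,None,fx=2,fy=2)
    for x in(-.19,.255):
        for y in(-.18,.18):L(b2w(x,y,.01),(0,0,255))
    L(b2w(-.05,-.055,.061),(255,0,0))
    for j in(0,.15):
        for r in(.037,.105):L(np.r_[fing(j,0,r),.046],(0,255,0) if j==0 else(255,0,255))
    for y in(.005,.115):L(b2w(-.16,y,.07),(255,255,0)) # plate travel 0
    for y in(.005,.115):L(b2w(-.14,y,.07),(0,255,255))
    o=im[240:720,200:900] if n=="top" else im[340:820,440:1000]
    cv2.imwrite(f"pics/{n}_ov.png",o)
E
```

```text
(no output)
```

View pics/top_ov.png

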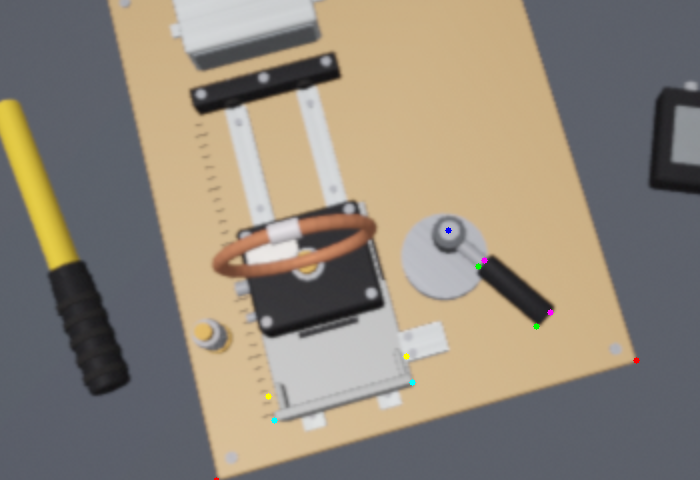

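View pics/scene_ov.png

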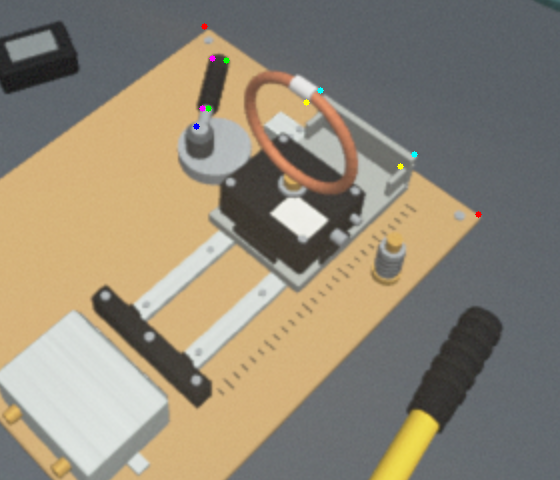

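Overlays agree with the model: hub and board corners are within about 3 px. The lever is at joint ≈0.2 and the sled is at about 0. The next script works out the waypoints.

Run:
```python
from h import *
print("hover",fing(.15,-.045)); 
for j in np.arange(.1,2.3,.2): print(round(j,2),fing(j,-.029),w2b(fing(j,-.029)))
print("plate",b2w(-.16,.06,.052),"home",b2w(-.047,.06,.05))
```

```text
hover [ 0.5016 -0.0227]
0.1 [ 0.5114 -0.0298] [-0.133  -0.0739]
0.3 [ 0.5197 -0.0447] [-0.1276 -0.09  ]
0.5 [ 0.5308 -0.0575] [-0.1191 -0.1047]
0.7 [ 0.5442 -0.0679] [-0.1078 -0.1174]
0.9 [ 0.5595 -0.0754] [-0.0943 -0.1277]
1.1 [ 0.5759 -0.0798] [-0.0789 -0.135 ]
1.3 [ 0.5929 -0.0808] [-0.0625 -0.1392]
1.5 [ 0.6097 -0.0784] [-0.0455 -0.14  ]
1.7 [ 0.6257 -0.0727] [-0.0287 -0.1374]
1.9 [ 0.6402 -0.064 ] [-0.0128 -0.1315]
2.1 [ 0.6528 -0.0525] [ 0.0017 -0.1226]
plate [0.4598 0.0966 0.052 ] home [0.5708 0.1178 0.05  ]
```

>>> apply_moves(moves="0.05 -0.06 0 0.15 1;0.08 -0.12 0 0.3 1;0.10 -0.18 0 0.45 1;0.12 -0.24 0 0.6 1;0.14 -0.30 0 0.636 1;0.16 -0.36 0 0.636 1;0.20 -0.41 0 0.636 1;0.23 -0.455 0 0.636 1;0.272 -0.495 0 0.636 1;0.272 -0.495 -0.05 0.636 1;0.272 -0.495 -0.09 0.636 1;0.272 -0.495 -0.09 0.636 1")

```text
t: 1.6
eef_pos: [0.4975, -0.0216, 0.1171]
tcp_rot: [-3.137, -0.002, 1.759]
force: [-0.8, 0.3, 0.7]
grip_width: -0.0001
```

>>> apply_moves(moves="0 0 -0.03 0 1;0 0 -0.06 0 1;0 0 -0.081 0 1;0 0 -0.081 0 1")

```text
t: 2.1
eef_pos: [0.4993, -0.0215, 0.0387]
tcp_rot: [-3.141, -0.0, 1.759]
force: [0.4, 0.1, 0.3]
grip_width: -0.0004
```

Run:
```python
from h import *
print(robot.get_obs()["eef_pos"],robot.get_obs()["force"])
a=robot.get_image("top")[:,:,::-1];b=robot.get_image("scene")[:,:,::-1]
cv2.imwrite("pics/m1.png",np.hstack([cv2.resize(a[120:400,150:450],(400,373)),cv2.resize(b[160:440,150:450],(400,373))]))
```

```text
[ 0.4993 -0.0215  0.0387] [0.3658 0.1476 0.2533]
```

View pics/m1.png

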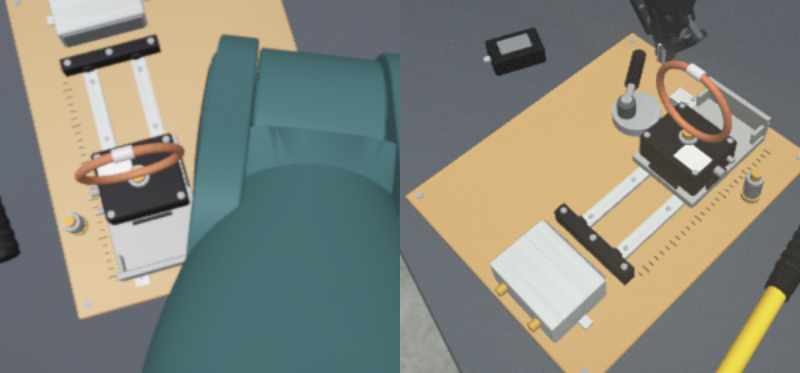

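The fingers stand between the lever's grip and the back plate corner, with the right side clear. Starting the sweep.

>>> apply_moves(moves="0.006 -0.004 0 0 1;0.012 -0.008 0 0 1;0.016 -0.0155 0 0 1;0.0205 -0.023 0 0 1;0.026 -0.0295 0 0 1;0.0315 -0.0355 0 0 1;0.038 -0.041 0 0 1;0.045 -0.046 0 0 1;0.0525 -0.05 0 0 1;0.060 -0.0535 0 0 1;0.068 -0.056 0 0 1;0.0767 -0.058 0 0 1;0.085 -0.059 0 0 1;0.0937 -0.059 0 0 1;0.102 -0.058 0 0 1;0.1105 -0.0565 0 0 1;0.1185 -0.054 0 0 1;0.1265 -0.051 0 0 1;0.1265 -0.051 0 0 1")

```text
t: 4.58
eef_pos: [0.6263, -0.0725, 0.038]
tcp_rot: [3.141, 0.0, 1.76]
force: [-0.1, -0.2, -0.1]
grip_width: -0.0
```

Run:
```python
from h import *
a=robot.get_image("top")[:,:,::-1];b=robot.get_image("scene")[:,:,::-1]
cv2.imwrite("pics/m2.png",np.hstack([cv2.resize(a[120:400,150:450],(400,373)),cv2.resize(b[160:440,150:450],(400,373))]))
```

```text
(no output)
```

View pics/m2.png

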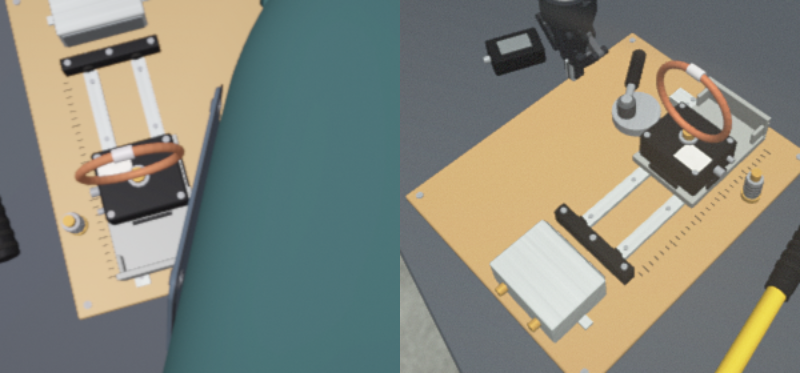

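The lever looks unmoved in the scene view, still at (635,70), although the fingers went past it. I need to understand why.

Run:
```python
from h import *
ci=robot.camera_info("scene")
b=robot.get_image("scene")[:,:,::-1].copy()
o=robot.get_obs();print(o["eef_pos"],proj(ci,o["eef_pos"]))
c=cv2.resize(b[170:290,240:400],(800,600),interpolation=cv2.INTER_CUBIC)
def mk(p,col):
    q=(proj(ci,np.array(p))-[240,170])*5;cv2.circle(c,(int(q[0]),int(q[1])),5,col,-1)
mk(o["eef_pos"],(0,0,255));mk([.4993,-.0215,.0387],(255,0,255))
for j in(0.2,2.2):
  for r in(.037,.105):mk(np.r_[fing(j,0,r),.046],(0,255,0))
cv2.imwrite("pics/m3.png",c)
```

```text
[ 0.6256 -0.0728  0.0381] [281.6328 224.3548]
```

View pics/m3.png

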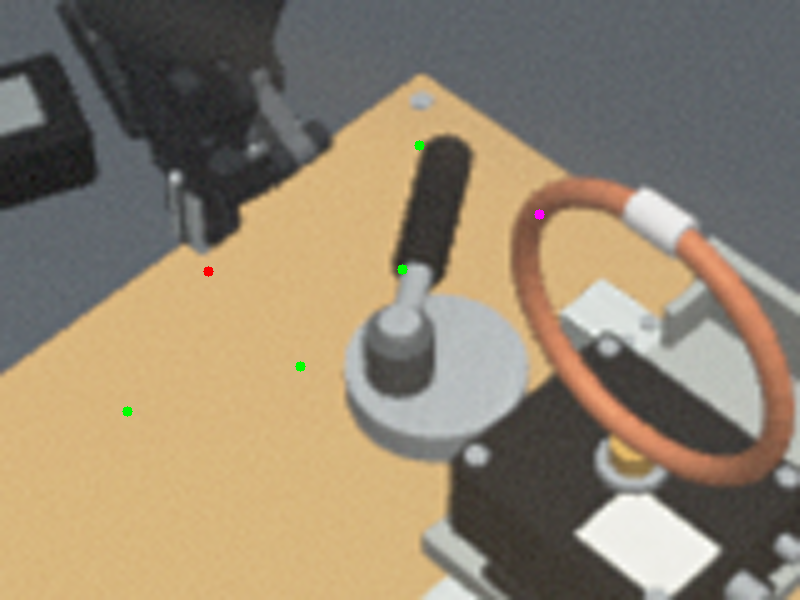

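Run:
```python
from h import *
cv2.imwrite("pics/w1.png",robot.get_image("wrist")[:,:,::-1]);ci=robot.camera_info("wrist")
print(robot.get_obs()); print(np.array(ci["view"]),ci["fx"])
for j in(0,.1,.2):
  for r in(.037,.105):print(j,r,proj(ci,np.r_[fing(j,0,r),.046]))
print("hub",proj(ci,b2w(-.05,-.055,.061)), proj(ci,robot.get_obs()["eef_pos"]))
```

```text
{'t': 4.775, 'joint_positions': array([-0.2451,  0.5326, -0.0932,  0.9452, -0.    , -0.4333]), 'joint_velocities': array([-0.0012, -0.0003, -0.0001, -0.0004,  0.    , -0.0002]), 'tau': array([  0.1777, -83.5505,  34.569 ,  -0.0057,   0.0032,   0.0005]), 'eef_pos': array([ 0.6255, -0.0728,  0.0381]), 'tcp_rot': array([-3.1414, -0.0001,  1.7589]), 'force': array([-0.4059,  0.4009, -0.2712]), 'ft_torque': array([ 0.0029,  0.0333, -0.0124]), 'grip_width': 7.039515243462855e-05}
[[-0.1876  0.9822 -0.0011  0.1895]
 [ 0.9461  0.181   0.2685 -0.5676]
 [ 0.2639  0.0493 -0.9633  0.0535]
 [ 0.      0.      0.      1.    ]] 429.8866092908568
0 0.037 [503.1982 156.551 ]
0 0.105 [429.5531 -32.0216]
0.1 0.037 [493.8139 161.6646]
0.1 0.105 [400.7697 -14.0522]
0.2 0.037 [484.9486 167.6017]
0.2 0.105 [374.1753   6.5028]
hub [557.8891 255.8541] [322.2974 286.7149]
```

View pics/w1.png

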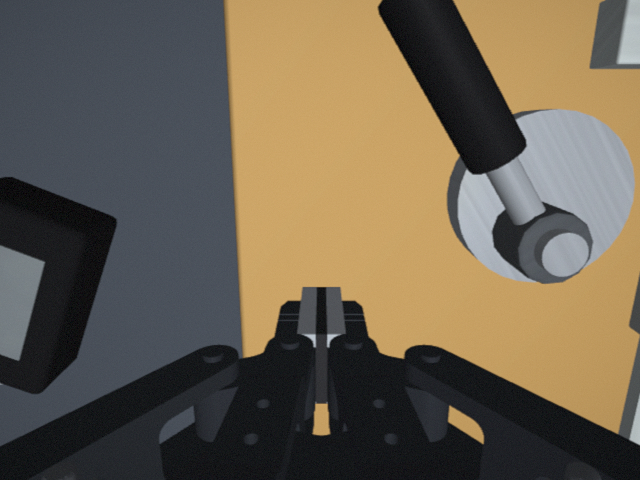

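The wrist view shows the lever still at about joint 0.1, with the grip from (497,160) to (400,0). The hub reprojects correctly. The scene view shows the fingertip about 4 px (≈13 mm) higher than predicted, so the fingers may have skimmed over the grip. I'll go back, come in lower, and push in small steps while reading the force.

>>> apply_moves(moves="0 0 0.05 0 1;0 0 0.09 0 1;-0.05 0.01 0.09 0 1;-0.09 0.03 0.09 0 1;-0.126 0.051 0.09 0 1;-0.126 0.051 0.04 0 1;-0.126 0.051 0 0 1;-0.126 0.051 -0.012 0 1;-0.126 0.051 -0.012 0 1")

```text
t: 5.9
eef_pos: [0.4998, -0.0218, 0.0263]
tcp_rot: [-3.141, -0.0, 1.759]
force: [-0.0, -0.9, 1.1]
grip_width: -0.0001
```

Run:
```python
from h import *
ci=robot.camera_info("wrist");o=robot.get_obs();print(o["eef_pos"],o["force"])
im=robot.get_image("wrist")[:,:,::-1].copy()
for j in(0,.1,.2):
  for r in(.037,.105):
    q=proj(ci,np.r_[fing(j,0,r),.046]);print(j,q);cv2.circle(im,tuple(map(int,q)),3,(0,255,0),-1)
cv2.imwrite("pics/w2.png",im)
```

```text
[ 0.4998 -0.0218  0.0263] [-0.023  -0.9026  1.0992]
0 [302.6882 441.9578]
0 [217.5271 305.3702]
0.1 [294.9018 445.7054]
0.1 [194.0716 318.217 ]
0.2 [287.6616 450.0609]
0.2 [172.7441 332.9546]
```

View pics/w2.png

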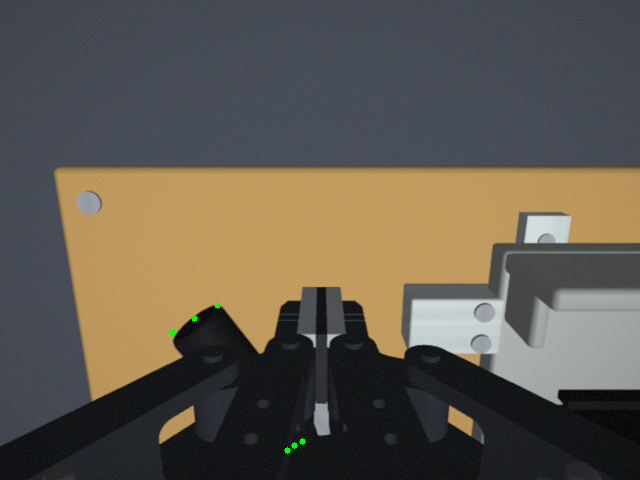

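The fingers stand between the grip end at (210,330) and the lug at (403,320). Pushing in small steps.

>>> apply_moves(moves="0.006 -0.004 0 0 1;0.012 -0.008 0 0 1;0.016 -0.0155 0 0 1;0.0205 -0.023 0 0 1")

```text
t: 6.45
eef_pos: [0.5205, -0.045, 0.0262]
tcp_rot: [3.142, -0.001, 1.759]
force: [-1.8, 2.1, 1.3]
grip_width: -0.0001
```

Run:
```python
from h import *
o=robot.get_obs();print(o["eef_pos"],o["force"])
cv2.imwrite("pics/w3.png",robot.get_image("wrist")[:,:,::-1])
```

```text
[ 0.5205 -0.045   0.0262] [-1.8119  2.0607  1.2577]
```

View pics/w3.png

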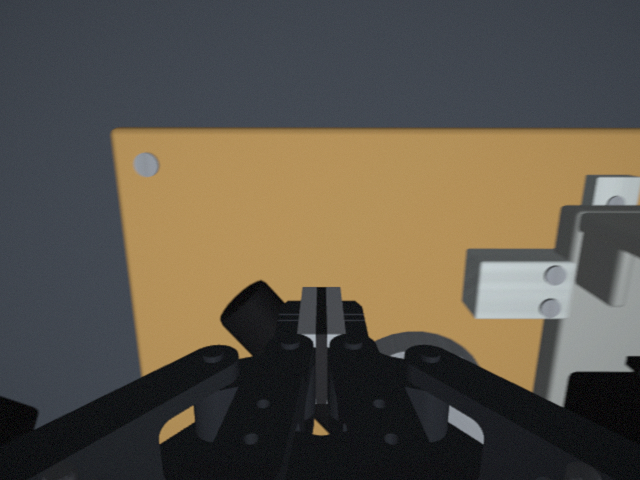

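Contact: 2.8 N in the right direction. Continuing slightly lower.

>>> apply_moves(moves="0.0055 -0.006 -0.005 0 1;0.011 -0.0125 -0.005 0 1;0.0175 -0.018 -0.005 0 1;0.0245 -0.023 -0.005 0 1;0.032 -0.027 -0.005 0 1;0.040 -0.0305 -0.005 0 1;0.048 -0.033 -0.005 0 1;0.056 -0.035 -0.005 0 1;0.0645 -0.036 -0.005 0 1;0.073 -0.036 -0.005 0 1")

```text
t: 7.75
eef_pos: [0.5939, -0.0808, 0.0211]
tcp_rot: [-3.142, 0.0, 1.759]
force: [-3.2, 0.8, 0.9]
grip_width: -0.0005
```

Run:
```python
from h import *
o=robot.get_obs();print(o["eef_pos"],o["force"])
cv2.imwrite("pics/w4.png",robot.get_image("wrist")[:,:,::-1])
```

```text
[ 0.5939 -0.0808  0.0211] [-3.1686  0.8414  0.8786]
```

View pics/w4.png

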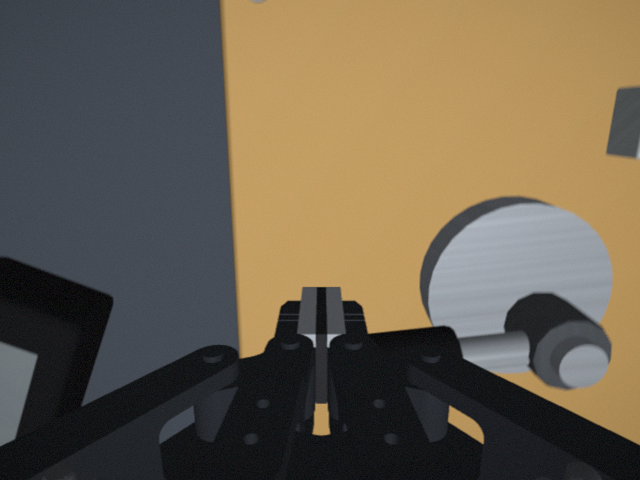

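The lever follows and now points straight right. Continuing towards the stop.

>>> apply_moves(moves="0.0085 0.0005 0 0 1;0.017 0.0025 0 0 1;0.025 0.005 0 0 1;0.033 0.0085 0 0 1;0.0405 0.0125 0 0 1;0.0475 0.017 0 0 1;0.054 0.0225 0 0 1;0.060 0.0285 0 0 1;0.063 0.032 0 0 1")

```text
t: 8.93
eef_pos: [0.6567, -0.0483, 0.0211]
tcp_rot: [3.141, 0.0, 1.759]
force: [-2.7, -1.2, 1.5]
grip_width: 0.0005
```

Run:
```python
from h import *
ci=robot.camera_info("wrist");o=robot.get_obs();print(o["eef_pos"],o["force"])
im=robot.get_image("wrist")[:,:,::-1].copy()
for j in(1.9,2.05,2.2):
  for r in(.037,.105):
    q=proj(ci,np.r_[fing(j,0,r),.046]);print(j,q);cv2.circle(im,tuple(map(int,q)),3,(0,255,0),-1)
cv2.imwrite("pics/w5.png",im)
cv2.imwrite("pics/s5.png",cv2.resize(robot.get_image("scene")[170:320,200:400,::-1],(800,600)))
```

```text
[ 0.6567 -0.0483  0.0211] [-2.6727 -1.1932  1.4507]
1.9 [435.5895 233.4664]
1.9 [298.3603 360.2045]
2.05 [447.2716 243.4814]
2.05 [330.7463 383.9029]
2.2 [460.3781 251.5002]
2.2 [365.7913 402.5349]
```

View pics/w5.png

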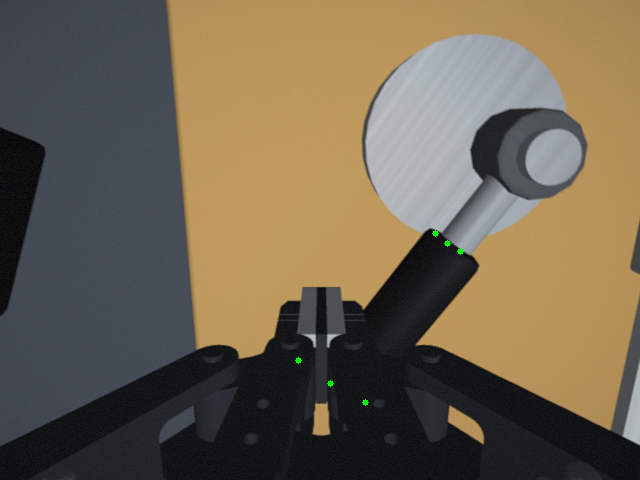

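View pics/s5.png

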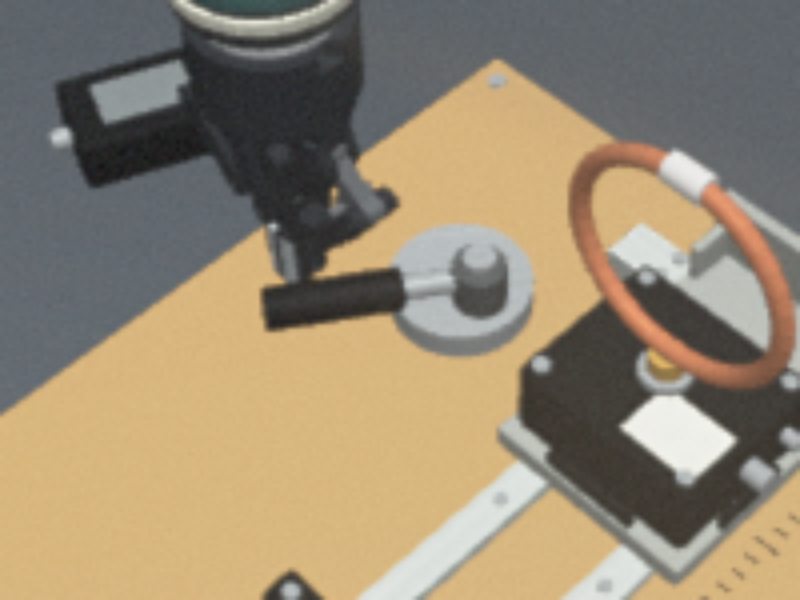

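The scene view shows the lever pointing forward and right with the grip tip at (270,305), joint ≈2.05. I'll nudge it to the stop.

>>> apply_moves(moves="0.001 0.003 0 0 1;0.002 0.006 0 0 1;0.003 0.008 0 0 1;0.003 0.008 0 0 1")

```text
t: 9.52
eef_pos: [0.6596, -0.0407, 0.0212]
tcp_rot: [3.141, 0.0, 1.759]
force: [-0.0, -1.6, 0.9]
grip_width: -0.0004
```

>>> apply_moves(moves="0.001 0.003 0 0 1;0.002 0.006 0 0 1;0.002 0.006 0 0 1")

```text
t: 9.9
eef_pos: [0.6609, -0.0369, 0.0211]
tcp_rot: [-3.14, 0.004, 1.758]
force: [-4.0, -18.0, 2.2]
grip_width: 0.0002
```

18 N means it is at the stop. Backing off, lifting, and going round the rear to behind the plate.

>>> apply_moves(moves="-0.003 -0.01 0 0 1;-0.006 -0.025 0 0 1;-0.006 -0.025 0.05 0 1;-0.006 -0.025 0.10 0 1;-0.06 -0.025 0.12 0 1;-0.12 -0.025 0.12 0 1;-0.18 -0.025 0.12 0 1;-0.24 -0.02 0.12 0 1;-0.241 0.03 0.12 0 1;-0.241 0.08 0.12 0 1;-0.241 0.124 0.12 0 1;-0.241 0.124 0.12 0 1")

```text
t: 11.4
eef_pos: [0.4199, 0.0912, 0.1411]
tcp_rot: [3.141, -0.001, 1.763]
force: [0.5, -0.8, -0.7]
grip_width: -0.0002
```

Run:
```python
from h import *
ci=robot.camera_info("scene");o=robot.get_obs();print(o["eef_pos"],o["force"])
b=robot.get_image("scene")[:,:,::-1].copy()
for j in(2.05,2.2):
  for r in(.037,.105):
    q=proj(ci,np.r_[fing(j,0,r),.046]);cv2.circle(b,tuple(map(int,q)),1,(0,255,0),-1)
cv2.imwrite("pics/s6.png",cv2.resize(b[140:320,220:460],(800,600)))
```

```text
[0.4199 0.0912 0.1411] [ 0.4704 -0.7822 -0.6789]
```

View pics/s6.png

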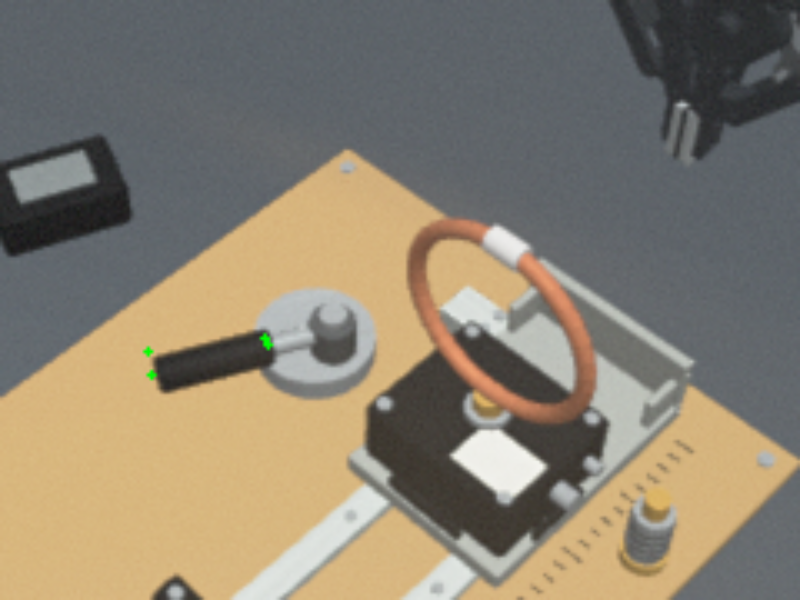

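The lever is at 2.2, matching the overlay dots. Lowering behind the plate and starting the push along base +x (0.982, 0.187).

>>> apply_moves(moves="0 0 -0.05 0 1;0 0 -0.10 0 1;0 0 -0.101 0 1;0.010 0.002 -0.101 0 1;0.020 0.0037 -0.101 0 1;0.025 0.0047 -0.101 0 1;0.030 0.0056 -0.101 0 1;0.035 0.0066 -0.101 0 1;0.040 0.0075 -0.101 0 1;0.045 0.0085 -0.101 0 1;0.050 0.0094 -0.101 0 1")

```text
t: 12.82
eef_pos: [0.4706, 0.0988, 0.04]
tcp_rot: [-3.141, -0.0, 1.759]
force: [-3.4, 0.1, 2.6]
grip_width: -0.0002
```

Run:
```python
from h import *
b=robot.get_image("scene")[:,:,::-1].copy()
cv2.imwrite("pics/s7.png",cv2.resize(b[140:320,220:460],(800,600)))
```

```text
(no output)
```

View pics/s7.png

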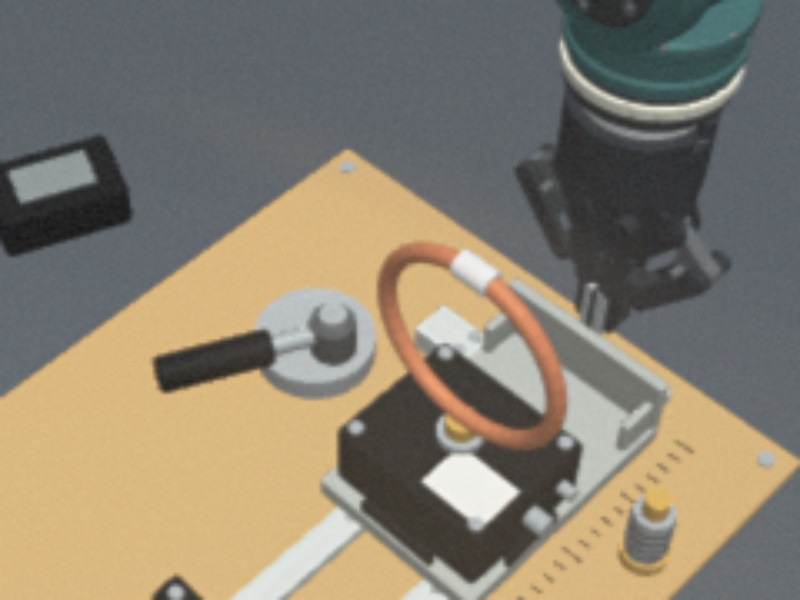

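The sled is sliding at about 3.4 N and the antenna is upright. Continuing 80 mm, leaving about 10 mm to find the stop.

>>> apply_moves(moves="0.0049 0.0009 0 0 1;0.0098 0.0019 0 0 1;0.0147 0.0028 0 0 1;0.0196 0.0037 0 0 1;0.0246 0.0047 0 0 1;0.0295 0.0056 0 0 1;0.0344 0.0065 0 0 1;0.0393 0.0075 0 0 1;0.0442 0.0084 0 0 1;0.0491 0.0093 0 0 1;0.054 0.0103 0 0 1;0.0589 0.0112 0 0 1;0.0638 0.0122 0 0 1;0.0688 0.0131 0 0 1;0.0737 0.014 0 0 1;0.0786 0.015 0 0 1")

```text
t: 14.88
eef_pos: [0.5493, 0.1136, 0.0401]
tcp_rot: [-3.142, 0.0, 1.759]
force: [-2.7, -1.6, -0.2]
grip_width: 0.0001
```

Run:
```python
from h import *
print(w2b(robot.get_obs()["eef_pos"]))
b=robot.get_image("scene")[:,:,::-1].copy()
cv2.imwrite("pics/s8.png",cv2.resize(b[170:410,150:470],(800,600)))
```

```text
[-0.0689  0.06  ]
```

View pics/s8.png

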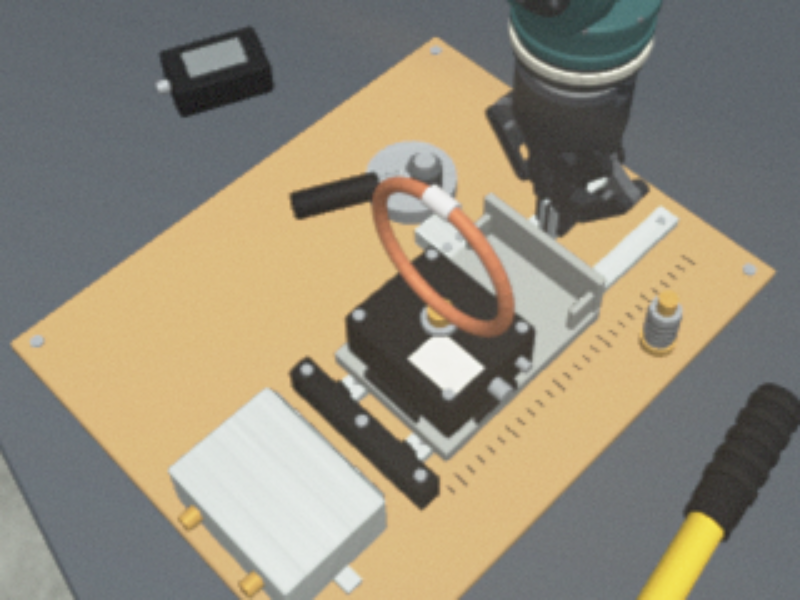

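The front edge is still about 15 mm short of the bumper. Continuing slowly.

>>> apply_moves(moves="0.0025 0.0005 0 0 1;0.005 0.001 0 0 1;0.0075 0.0014 0 0 1;0.01 0.0019 0 0 1;0.01 0.0019 0 0 1")

```text
t: 15.55
eef_pos: [0.5594, 0.1157, 0.0401]
tcp_rot: [3.141, -0.0, 1.759]
force: [-1.4, -0.5, 0.2]
grip_width: 0.0002
```

>>> apply_moves(moves="0.002 0.0004 0 0 1;0.004 0.0008 0 0 1;0.006 0.0011 0 0 1;0.006 0.0011 0 0 1")

```text
t: 16.05
eef_pos: [0.56, 0.1159, 0.0396]
tcp_rot: [-3.133, 0.0, 1.759]
force: [-28.3, -7.6, 20.6]
grip_width: 0.0002
```

The stop is at the predicted position (28 N). Backing off and checking.

>>> apply_moves(moves="-0.003 -0.0005 0 0 1;-0.006 -0.0011 0 0 1;-0.02 -0.004 0 0 1;-0.05 -0.0095 0 0 1;-0.06 -0.0115 0.04 0 1;-0.06 -0.0115 0.08 0 1;-0.06 -0.0115 0.08 0 1")

```text
t: 16.92
eef_pos: [0.5061, 0.1052, 0.1227]
tcp_rot: [3.136, 0.001, 1.759]
force: [0.6, -0.1, -0.7]
grip_width: 0.0
```

Run:
```python
from h import *
ci=robot.camera_info("scene")
b=robot.get_image("scene")[:,:,::-1].copy()
for x,y,z in((-.047,.005,.07),(-.047,.115,.07),(.113,.005,.032),(.113,.115,.032)):
    cv2.circle(b,tuple(np.round(proj(ci,b2w(x,y,z))).astype(int).tolist()),1,(0,0,255),-1)
cv2.imwrite("pics/s9.png",cv2.resize(b[170:410,150:470],(800,600)))
print(robot.get_obs()["eef_pos"])
for j in(2.2,2.1): print(fing(j,.045,.09),fing(j,.025,.085))
for j in np.arange(2.2,-.11,-.2): print(round(j,2),fing(j,.022,.083), w2b(fing(j,.022,.083)))
```

```text
[0.5053 0.1052 0.121 ]
[0.6883 0.0224] [0.678  0.0046]
[0.6896 0.0124] [ 0.6776 -0.0043]
2.2 [0.6752 0.0023] [ 0.034 -0.073]
2.0 [ 0.6731 -0.0148] [ 0.0287 -0.0893]
1.8 [ 0.6677 -0.031 ] [ 0.0203 -0.1043]
1.6 [ 0.6591 -0.0459] [ 0.0091 -0.1172]
1.4 [ 0.6478 -0.0587] [-0.0044 -0.1278]
1.2 [ 0.6341 -0.0691] [-0.0198 -0.1354]
1.0 [ 0.6186 -0.0765] [-0.0363 -0.1398]
0.8 [ 0.602  -0.0807] [-0.0534 -0.1408]
0.6 [ 0.5849 -0.0815] [-0.0704 -0.1384]
0.4 [ 0.5679 -0.0789] [-0.0866 -0.1327]
0.2 [ 0.5518 -0.073 ] [-0.1013 -0.1239]
-0.0 [ 0.5373 -0.064 ] [-0.1139 -0.1123]
```

View pics/s9.png

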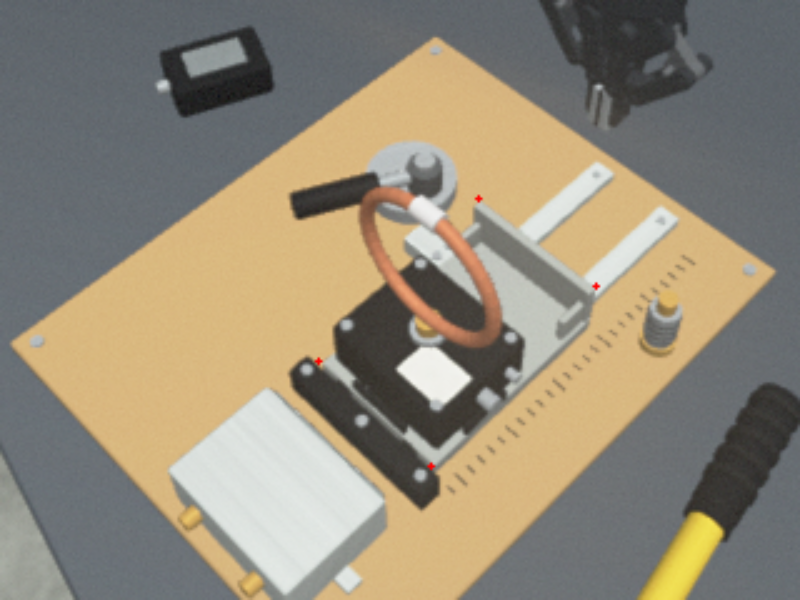

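The sled sits against the bumper, with the front edge on the overlay dots at (319,361) and (431,465). The antenna is upright. Going round the right side to the front of the lever.

>>> apply_moves(moves="0 -0.05 0.02 0 1;0 -0.10 0.03 0 1;0 -0.15 0.03 0 1;0 -0.18 0.03 0 1;0.05 -0.18 0.03 0 1;0.10 -0.18 0.03 0 1;0.15 -0.18 0.03 0 1;0.187 -0.18 0.03 0 1;0.187 -0.14 0.02 0 1;0.187 -0.11 0 0 1;0.187 -0.098 -0.02 0 1;0.187 -0.098 -0.03 0 1;0.187 -0.098 -0.03 0 1")

```text
t: 18.6
eef_pos: [0.6913, 0.0066, 0.0891]
tcp_rot: [-3.14, -0.0, 1.759]
force: [-0.2, 0.2, 0.2]
grip_width: -0.0001
```

Run:
```python
from h import *
o=robot.get_obs();print(o["eef_pos"],w2b(o["eef_pos"]))
ci=robot.camera_info("wrist");im=robot.get_image("wrist")[:,:,::-1].copy()
for r in(.037,.105):cv2.circle(im,tuple(map(int,proj(ci,np.r_[fing(2.2,0,r),.046]))),3,(0,255,0),-1)
q=o["eef_pos"].copy();q[2]=.046;cv2.circle(im,tuple(map(int,proj(ci,q))),3,(0,0,255),-1)
b=robot.get_image("scene")[:,:,::-1]
cv2.imwrite("pics/s10.png",np.hstack([cv2.resize(b[150:390,150:470],(400,300)),cv2.resize(im,(400,300))]))
```

```text
[0.6913 0.0066 0.0891] [ 0.0506 -0.0717]
```

View pics/s10.png

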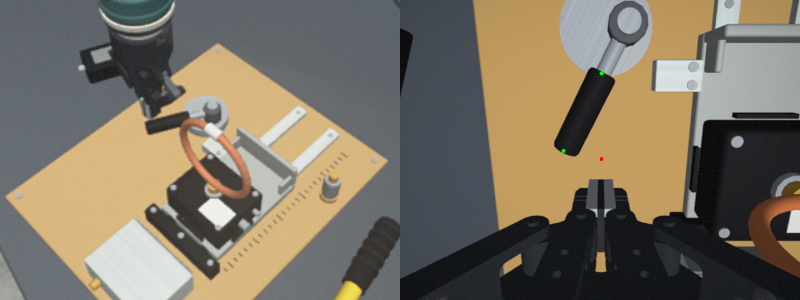

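The wrist view shows the finger's drop point (600,158) just clear of the grip's right edge (580,155), and the antenna is well to the right. Descending, then starting the push.

>>> apply_moves(moves="0 0 -0.03 0 1;0 0 -0.06 0 1;0 0 -0.069 0 1;-0.007 -0.002 -0.069 0 1;-0.0145 -0.004 -0.069 0 1;-0.0165 -0.013 -0.069 0 1;-0.019 -0.022 -0.069 0 1;-0.0215 -0.03 -0.069 0 1;-0.0243 -0.038 -0.069 0 1")

```text
t: 19.82
eef_pos: [0.6675, -0.0315, 0.021]
tcp_rot: [-3.142, -0.0, 1.759]
force: [0.1, 3.1, 0.1]
grip_width: -0.0001
```

Run:
```python
from h import *
im=robot.get_image("wrist")[:,:,::-1].copy()
b=robot.get_image("scene")[:,:,::-1]
cv2.imwrite("pics/s11.png",np.hstack([cv2.resize(b[150:390,150:470],(400,300)),cv2.resize(im,(400,300))]))
```

```text
(no output)
```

View pics/s11.png

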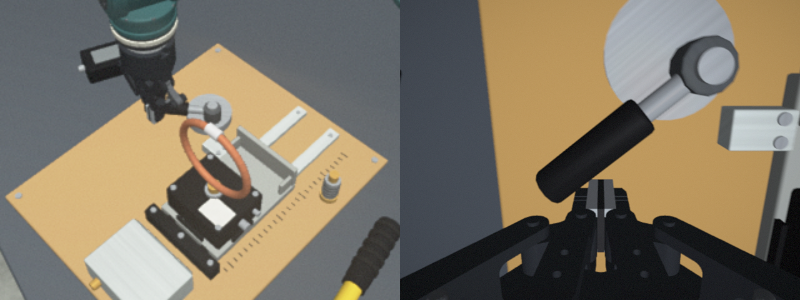

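The lever is turning (3.1 N). Continuing the sweep.

>>> apply_moves(moves="-0.004 -0.0075 0 0 1;-0.0086 -0.015 0 0 1;-0.014 -0.0215 0 0 1;-0.020 -0.0277 0 0 1;-0.0265 -0.033 0 0 1;-0.0336 -0.038 0 0 1;-0.041 -0.042 0 0 1;-0.049 -0.0455 0 0 1;-0.057 -0.048 0 0 1;-0.0657 -0.0497 0 0 1;-0.074 -0.0505 0 0 1;-0.0828 -0.0505 0 0 1;-0.091 -0.0495 0 0 1;-0.0998 -0.048 0 0 1;-0.108 -0.0455 0 0 1")

```text
t: 21.8
eef_pos: [0.559, -0.0763, 0.0211]
tcp_rot: [-3.142, 0.0, 1.759]
force: [3.9, -0.3, 0.9]
grip_width: 0.0005
```

Run:
```python
from h import *
im=robot.get_image("wrist")[:,:,::-1].copy();ci=robot.camera_info("wrist")
for j in (0,.3):
 for r in(.037,.105):cv2.circle(im,tuple(map(int,proj(ci,np.r_[fing(j,0,r),.046]))),4,(0,255,0),-1)
b=robot.get_image("scene")[:,:,::-1]
cv2.imwrite("pics/s12.png",np.hstack([cv2.resize(b[150:390,150:470],(400,300)),cv2.resize(im,(400,300))]))
```

```text
(no output)
```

View pics/s12.png

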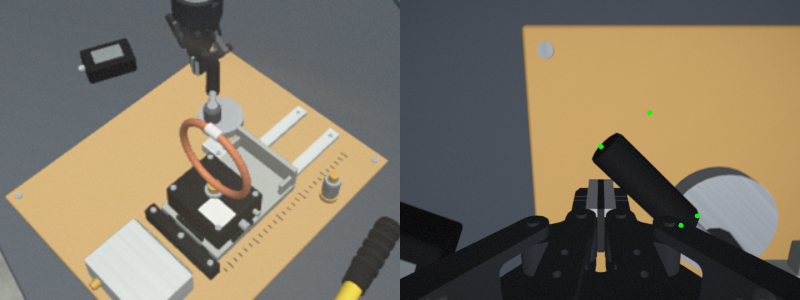

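The grip now lies on the j=0.3 dots. Continuing to the locked stop.

>>> apply_moves(moves="-0.008 0.0035 0 0 1;-0.0155 0.008 0 0 1;-0.019 0.010 0 0 1;-0.0225 0.0125 0 0 1;-0.0225 0.0125 0 0 1")

```text
t: 22.52
eef_pos: [0.5368, -0.0637, 0.0211]
tcp_rot: [-3.141, -0.0, 1.759]
force: [1.2, 0.1, 0.7]
grip_width: -0.0
```

>>> apply_moves(moves="-0.002 0.002 0 0 1;-0.004 0.004 0 0 1;-0.004 0.004 0 0 1")

```text
t: 22.9
eef_pos: [0.5353, -0.0618, 0.0218]
tcp_rot: [3.139, 0.005, 1.758]
force: [9.1, -12.4, -0.2]
grip_width: 0.0002
```

Run:
```python
from h import *
im=robot.get_image("wrist")[:,:,::-1].copy();ci=robot.camera_info("wrist")
for j in (0,.2):
 for r in(.037,.105):cv2.circle(im,tuple(map(int,proj(ci,np.r_[fing(j,0,r),.046]))),4,(0,255,0),-1)
cv2.imwrite("pics/s13.png",im)
```

```text
(no output)
```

View pics/s13.png

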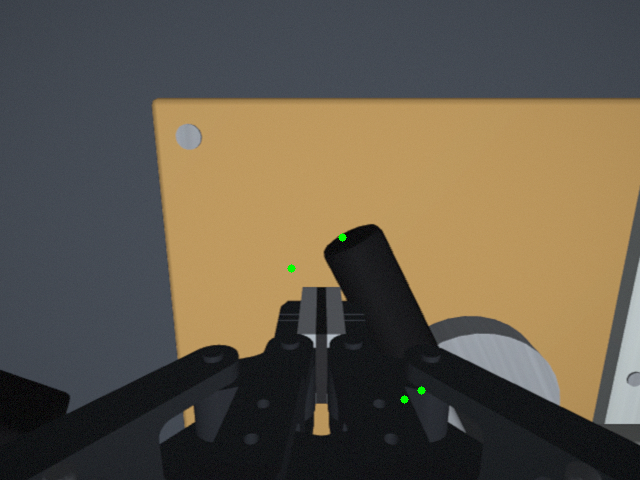

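15.4 N with the grip on the j=0 dot at (342,237) means it is at the locked stop. Backing off, lifting clear, and looking again.

>>> apply_moves(moves="0.004 -0.004 0 0 1;0.010 -0.014 0 0 1;0.016 -0.03 0 0 1;0.016 -0.03 0.05 0 1;0.016 -0.03 0.10 0 1;-0.04 -0.06 0.15 0 1;-0.10 -0.09 0.18 0 1;-0.14 -0.14 0.20 0 1;-0.16 -0.19 0.20 0 1;-0.16 -0.19 0.20 0 1;-0.16 -0.19 0.20 0 1")

```text
t: 24.32
eef_pos: [0.3724, -0.2515, 0.2212]
tcp_rot: [3.142, 0.0, 1.756]
force: [-0.3, 0.6, 0.1]
grip_width: 0.0001
```

Run:
```python
from h import *
S=[]
for n in("scene","top"):
    ci=robot.camera_info(n);b=robot.get_image(n)[:,:,::-1].copy();b=cv2.resize(b,None,fx=2,fy=2)
    for p in(b2w(-.047,.005,.07),b2w(-.047,.115,.07),b2w(.113,.005,.032),np.r_[fing(0,0,.037),.046],np.r_[fing(0,0,.105),.046]):
        cv2.circle(b,tuple(np.round(2*proj(ci,p)).astype(int).tolist()),2,(0,0,255),-1)
    S.append(cv2.resize(b[320:800,300:940] if n=="scene" else b[180:660,200:840],(800,600)))
cv2.imwrite("pics/f1.png",S[0]);cv2.imwrite("pics/f2.png",S[1])
print(robot.get_obs()["force"])
```

```text
[-0.4405  0.3137  0.1934]
```

View pics/f1.png

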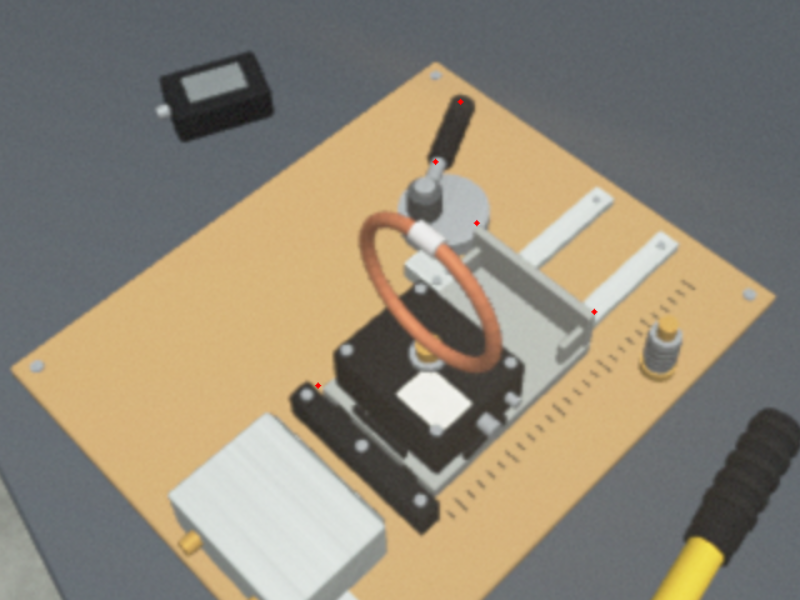

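View pics/f2.png

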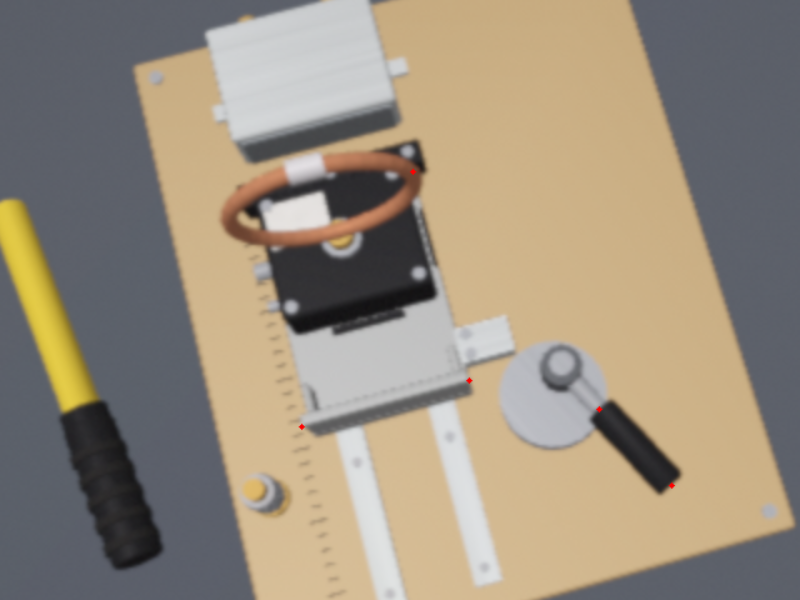

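The final views show:
- **Sled:** the plate and slab edges lie on the home dots, and the front touches the bumper.
- **Lever:** the grip lies on the locked dots, with the cam behind the lug.
- **Antenna and loose things:** the antenna stands upright in its nest, and the loose items are where they were.

Handing in.

```bash
python3 -c "
from cell import robot
print(robot.close_job())"
```

```text
the job is handed in; nothing more can be done
None
```

The job is done and handed in, at about 24 s of the 67 s allowed. I pushed the lever round to its released stop (18 N), the sled forward onto the end stop (28 N), and the lever back to its locked stop (15 N). Then I pulled the arm well clear.

**Last checks:** in both camera views the sled lies at home and the lever at about 0 rad. The antenna stands upright in its nest, and the attenuator, probe and power brick look unmoved. The wrist force was near zero. I could not read the joint values directly, so these come from the images and the contact forces.

**What went wrong or disagreed:**
- **First lever push:** with the tip at z = 38 mm it passed the lever without turning it. I repeated it at about 21–26 mm and it worked. I did not find the cause.
- **Scene camera:** during that first push it showed the fingertips about 4 px (≈13 mm) higher than the reported pose. The later contact positions matched the reported pose in x and y.

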